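# Dose milling balls through the gate chute

## Robot

A 7-joint arm with a two-finger parallel gripper is mounted at the origin on a cart in front of the work surface, level with it; the furniture and walls round the work are solid. World frame = base frame: x ahead of the robot, y to its left, z up, the work surface at z = 0. Lengths are in m, angles in rad, forces in N, time in s.
With the tool pointing down it reaches from about 0.35 to 0.9 m from the base axis. Payload 8.1 kg.
Tool frame: the origin (TCP) lies between the finger pads; the fingertips stand 22 mm ahead of it and the grasp point (between the pads) lies 3 mm ahead of it (arm.tip_reach is the distance from the TCP to the fingertips, in m); z points along the fingers, y is the line along which they close (so a half turn about z gives the same grasp; the last joint's range is limited). The gripper opens to 92 mm and grips with 3 to 60 N. Pads are 19 mm wide; open, the fingers measure 130 mm over their backs; the gripper's body (75 mm by 190 mm) begins 47 mm behind the grasp point.
Start: joints at [1.237, 0.434, 0.025, 1.573, -0.012, 1.134, -0.075], TCP at [0.143, -0.608, 0.249] pointing down, gripper open.
Joint ranges: [-2.62, 2.62], [-0.44, 2.09], [-1.27, 1.32], [0.08, 2.57], [-1.32, 4.46], [0.12, 2], [-2.74, 2.74]. Speed limits (rad/s): [2.22, 2.22, 3.01, 3.01, 3.14, 3.14, 3.14].

## Interface

Orientations are given as a rotation vector (axis times angle).
In Python, from cell import telemetry, vision, job, arm gives the robot as it stands. The module is installed in compiled form; this text tells all that it offers.
- The arm moves only by the shell command python3 -m creep 'ROWS' [FORCE]. ROWS is text: rows parted by semicolons, each of 7 numbers parted by spaces: the finger opening in cm, from 0 to 9.18, then the shift along the tool's x, y, z in cm, then the turn, a rotation vector about the tool's x, y, z in degrees. A call has 1 to 5 rows; each row is the pose to reach, as a shift and turn from the pose commanded when the call began, along the tool's axes at that moment; what a row does not reach only later rows make up. A row lasts 1/8 s, in which the tool goes at most 62.5 mm and 10.7 degrees, less where a joint would pass 70% of its speed; a pose out of reach is approached as far as the arm can. A call with a gripper value outside its range is refused whole. The fingers move at their own pace and stop on an object; FORCE is the grip in N (left out, the last holds). Time passes only in rows, so rows that repeat a pose let the fingers close. It gives the time, the measured TCP pose, the force, the opening and the grip force at its end, in the units of the state.
- telemetry.observe(): the state, without advancing time (a new reading comes with each control period).
- vision.get_image(name): name is "side" or "top"; returns the picture (480x640x3 uint8, red, green, blue); there is no depth.
- vision.camera_info(name): a dict with "fov_y" (degrees; the focal length in pixels is half the picture's height over the tangent of half this angle, whatever the lens; pixels are square), "cx", "cy" (the principal point, pixels), "extrinsics" (4x4, takes a point from camera to world coordinates). Camera axes: x right, y down, z forward; pixel columns grow to the right and rows downward; lengths in m; the calibration is good to about 2 mm. A picture is of the moment at which its call begins. camera_info takes no time and is no camera call.
- job.sign_off(): hands the job in; it is judged then, once.
The state is a dict: "clock": time; "joints": joint angles; "dq": joint speeds; "joint_efforts": joint torques, N m; "position": TCP position; "ee_rot": TCP orientation; "force": force on the tool from outside, world axes, zero at the start; "ft_torque": the same for the moment, N m; "width": opening from 0.0 (shut) to 1.0 (fully open); "gripper_force": force on a finger pad.
Only numpy, scipy, OpenCV 4.12 (cv2) and the standard library are available. Lean on these libraries where they do the work, as an engineer would, in place of code of your own. Each camera call takes 0.05 s, during which the arm holds its last target. There are 200 camera calls.

## Task

Pour the five white milling balls from the steel dosing cup into the hopper of the chute with its gate pin still down, and stand the empty cup upright on the worktop again. Then draw the red-knobbed gate pin straight up about 4 cm, so that it clears the trough but stays in its guide block, gently and without wrenching it sideways, and let all five balls roll into the blue dish. Finish while still holding the pin up there in the gripper: do not let go of it, and leave the dish and the things lying about in their places.

Things in the scene. Friction and masses are not known exactly. Their poses are not given: they have to be found in the camera images.
- cup: Loose steel dosing cup holding the balls, 0.2 kg with them. Origin: centre of its underside. 41 mm high. Flat upright cheeks at its +y and -y, 56 mm apart outside: grip here. Walls at +x and -x slope out 45 degrees from upright, from a floor 34 mm long to pouring lips at x = -56 and +56 mm, z = 41 mm. 50 mm wide inside. Either lip pours; tipped 70 degrees it runs empty.
- ball_0: White ceramic milling ball, 20 mm diameter, 15 g, smooth, loose. Starts in the cup. Origin at its centre.
- ball_1: White ceramic milling ball, 20 mm diameter, 15 g, smooth, loose. Starts in the cup. Origin at its centre.
- ball_2: White ceramic milling ball, 20 mm diameter, 15 g, smooth, loose. Starts in the cup. Origin at its centre.
- ball_3: White ceramic milling ball, 20 mm diameter, 15 g, smooth, loose. Starts in the cup. Origin at its centre.
- ball_4: White ceramic milling ball, 20 mm diameter, 15 g, smooth, loose. Starts in the cup. Origin at its centre.
- chute: Dosing chute, fixed: aluminium trough, blue flared hopper, white guide block, base 130 x 150 mm. Origin on the worktop under the hopper, z up. Trough 46 mm wide (x), 56 outside; floor falls 15 degrees to +y, from z = 95 mm at y = -85 to 46 mm at y = 100, where balls drop, before an end wall at y = 148, into the dish. Highest: hopper rims, z = 138.
- hopper_mouth (a point): Centre of the hopper's open mouth, level with its rims (z = 138 mm; chute frame x = 0, y = -25 mm). Same axes as the chute. The mouth is 84 mm wide along x at the rims (flanks slope in to 46 mm) and runs from y = -58 to +73 mm of this point, where the guide block stands.
- guide_top (a point): Mouth of the upright bore in the top of the white guide block (60 x 34 x 36 mm high), z = 134 mm. The bore is 15 mm wide and 36 mm long. Same axes as the chute.
- gate_pin: Loose steel gate pin upright in the bore, about 0.08 kg. Origin: centre of the underside of its dark collar (26 mm wide, 5 thick), which rests on the guide block when down; z up. Shank below 14 mm wide, 75 long, ends 4 mm over the trough floor and stops the balls. Red knob above 20 mm wide, z = 5 to 45 mm: grip here. Falls shut if let go. Raised 30 mm it lets balls by; at 75 mm it is out.
- dish: Blue round dish, 100 mm diameter at the rim, 32 mm high, wall 4 mm, 0.3 kg, loose, on the worktop under the chute's outlet. Origin: centre of its underside.
- timer: Bystander: white lab timer, 58 x 62 x 15 mm, loose. Origin: centre of its underside.
- tape_roll: Bystander: roll of tan tape lying flat, 86 mm diameter, 18 mm high, loose. Origin: centre of its underside.
- marker_1: Bystander: red marker pen lying flat, 137 mm long along its y, 14 mm thick, loose. Origin: centre of its underside.
Not all that is in view belongs to the job. Of the things like the dish, leave any that is orange; of the rest the smaller one is meant.

How it is judged:
On the way, in this order (a step that is already met when the one before it is completed fails the run):
1. all five balls lie in the hopper behind the closed gate (x of ball_0 in the frame of chute between -0.035 and 0.035 m and y of ball_0 in the frame of chute between -0.085 and 0.062 m and z of ball_0 in the frame of chute between 0.05 and 0.135 m and x of ball_1 in the frame of chute between -0.035 and 0.035 m and y of ball_1 in the frame of chute between -0.085 and 0.062 m and z of ball_1 in the frame of chute between 0.05 and 0.135 m and x of ball_2 in the frame of chute between -0.035 and 0.035 m and y of ball_2 in the frame of chute between -0.085 and 0.062 m and z of ball_2 in the frame of chute between 0.05 and 0.135 m and x of ball_3 in the frame of chute between -0.035 and 0.035 m and y of ball_3 in the frame of chute between -0.085 and 0.062 m and z of ball_3 in the frame of chute between 0.05 and 0.135 m and x of ball_4 in the frame of chute between -0.035 and 0.035 m and y of ball_4 in the frame of chute between -0.085 and 0.062 m and z of ball_4 in the frame of chute between 0.05 and 0.135 m and z of gate_pin in the frame of guide_top below 0.012 m), for 0.2 s.
2. the cup stands upright on the worktop, let go (height (world z) of cup below 0.008 m and angle between cup's own z axis and vertical below 0.1 rad and contact force between the fingers and cup below 0.05 N), for 0.2 s.
3. the raised pin has let all five balls into the dish (horizontal distance between each of ball_0, ball_1, ball_2, ball_3, ball_4 and dish below 0.05 m and height (world z) of each of ball_0, ball_1, ball_2, ball_3, ball_4 below 0.045 m and z of gate_pin in the frame of guide_top above 0.025 m), for 0.2 s.
At the end, for the whole second after the job is handed in: The gripper holds the gate pin (finger force over 2 N), still, raised 28 to 55 mm above its seat, upright within 0.08 rad and within 8 mm of the bore axis; all five balls are in the dish; the cup stands upright on the worktop (within 0.1 rad), let go (all of step 2 and horizontal distance between each of ball_0, ball_1, ball_2, ball_3, ball_4 and dish below 0.05 m and height (world z) of each of ball_0, ball_1, ball_2, ball_3, ball_4 below 0.045 m and z of gate_pin in the frame of guide_top between 0.028 and 0.055 m and horizontal distance between gate_pin and guide_top below 0.008 m and angle between the z axis of gate_pin and the z axis of chute, either way round below 0.08 rad and contact force between the fingers and gate_pin above 2 N and linear speed of gate_pin below 0.02 m/s and angle between dish's own z axis and vertical below 0.1 rad); the arm keeps its last pose, push and grip.
It fails at once if the gate pin is pulled out of its guide (raised over 68 mm) (z of gate_pin in the frame of guide_top above 0.068 m).
It fails at once if the gate pin is wrenched against its guide (over 30 N) (contact force between gate_pin and chute above 30 N).
It fails at once if the dish is pushed away (over 20 mm) (distance of dish from where it was at the start of the episode above 0.02 m).
It fails at once if a bystander is disturbed (timer, tape roll or marker moved over 20 mm) (distance of any of timer, tape_roll, marker_1 from where it was at the start of the episode above 0.02 m).
It also fails if it takes over 72 s, if anything falls off the work surface, if the arm or the gripper's body presses on something with over 40 N, if the wrist force passes 120 N, or if a joint passes its speed limit or range.

## Working session

There is one attempt and no reset: what is moved stays moved. The work goes in short steps, Python scripts to look and compute and a shell command to move; the robot and the scene stay as the last step left them, time stands still between calls to the robot, and variables do not carry over. Pictures are saved under pics/ and viewed, at most 10 in all, crops included, and the job is handed in when it is done.

```bash
mkdir -p pics; python3 - <<'E'
from cell import telemetry, vision, arm
import cv2,numpy as np
np.set_printoptions(precision=4,suppress=True)
for n in("top","side"):
    im=vision.get_image(n); cv2.imwrite(f"pics/{n}0.png",im[:,:,::-1]); print(n,vision.camera_info(n))
s=telemetry.observe(); print(s['clock'],s['position'],s['ee_rot'],s['width'],arm.tip_reach)
E
```

```text
top {'fov_y': 42.977907272524874, 'cx': 317.3185232381719, 'cy': 234.75047330692126, 'extrinsics': array([[-0.0059, -0.9863,  0.1648,  0.2172],
       [-1.    ,  0.0066,  0.0039,  0.1028],
       [-0.005 , -0.1648, -0.9863,  1.8621],
       [ 0.    ,  0.    ,  0.    ,  1.    ]])}
side {'fov_y': 44.04461129643531, 'cx': 319.3551148250587, 'cy': 246.55514432176807, 'extrinsics': array([[-0.9274, -0.2407,  0.2864,  0.0809],
       [-0.374 ,  0.5787, -0.7247,  1.1438],
       [ 0.0087, -0.7792, -0.6267,  1.0137],
       [ 0.    ,  0.    ,  0.    ,  1.    ]])}
0.1 [ 0.1429 -0.608   0.2481] [-3.1194 -0.3615  0.0004] 0.9977677364721692 0.022
```

View pics/top0.png

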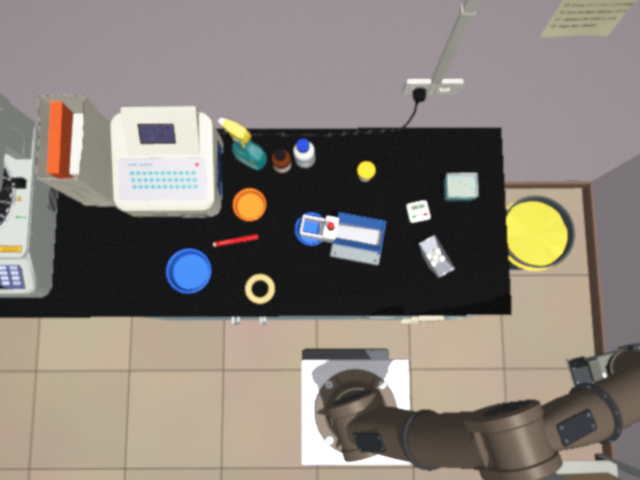

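View pics/side0.png

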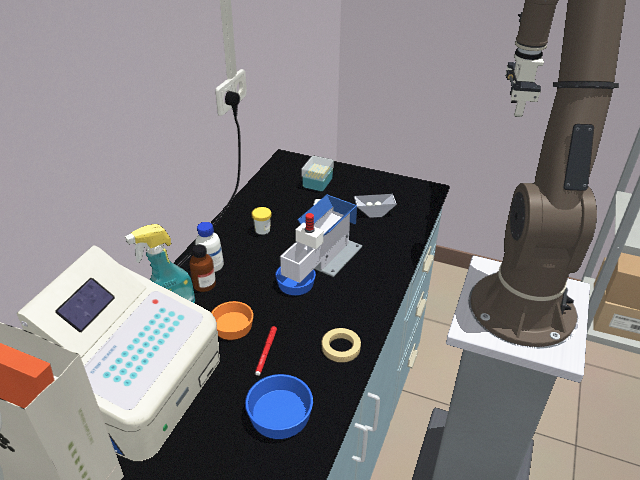

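```bash
cat > h.py <<'E'
import numpy as np,cv2
from cell import vision,telemetry
from scipy.spatial.transform import Rotation as R
np.set_printoptions(precision=4,suppress=True)
def ray(n,u,v):
    c=vision.camera_info(n);f=240/np.tan(np.radians(c['fov_y']/2));E=np.array(c['extrinsics'])
    d=E[:3,:3]@np.array([(u-c['cx'])/f,(v-c['cy'])/f,1]);return E[:3,3],d/np.linalg.norm(d)
def plane(n,u,v,z):
    o,d=ray(n,u,v);return o+d*(z-o[2])/d[2]
def tri(pt,ps):
    o1,d1=ray('top',*pt);o2,d2=ray('side',*ps)
    t=np.linalg.lstsq(np.c_[d1,-d2],o2-o1,rcond=None)[0]
    a,b=o1+d1*t[0],o2+d2*t[1];return (a+b)/2,np.linalg.norm(a-b)
def proj(n,p):
    c=vision.camera_info(n);f=240/np.tan(np.radians(c['fov_y']/2));E=np.array(c['extrinsics'])
    q=E[:3,:3].T@(np.array(p)-E[:3,3]);return np.array([f*q[0]/q[2]+c['cx'],f*q[1]/q[2]+c['cy']])
def blobs(m,x0,y0,x1,y1,amin=15):
    k=np.zeros(m.shape,np.uint8);k[y0:y1,x0:x1]=m[y0:y1,x0:x1]
    n,l,s,c=cv2.connectedComponentsWithStats(k);return [(s[i][:5],c[i]) for i in range(1,n) if s[i][4]>=amin],l
E
python3 - <<'E'
from h import *
t=cv2.imread('pics/top0.png');s=cv2.imread('pics/side0.png')
cv2.imwrite('pics/ct.png',cv2.resize(t[190:280,290:490-25],None,fx=4.5,fy=4.5,interpolation=cv2.INTER_CUBIC))
cv2.imwrite('pics/cs.png',cv2.resize(s[185:300,265:415],None,fx=5,fy=5,interpolation=cv2.INTER_CUBIC))
ht,hs=[cv2.cvtColor(i,cv2.COLOR_BGR2HSV) for i in(t,s)]
red=lambda h:(((h[:,:,0]<6)|(h[:,:,0]>174))&(h[:,:,1]>150)&(h[:,:,2]>60)).astype(np.uint8)
for n,h,b in(('top',ht,(320,215,345,240)),('side',hs,(300,205,325,240))): print(n,'red',blobs(red(h),*b,amin=5)[0])
gray=lambda h:(h[:,:,2]>70).astype(np.uint8)
for n,h,b in(('top',ht,(408,230,465,285)),('side',hs,(352,188,402,222))):
    for x in blobs(gray(h),*b)[0]: print(n,'cup',x)
blue=lambda h:((h[:,:,0]>100)&(h[:,:,0]<125)&(h[:,:,1]>120)&(h[:,:,2]>60)).astype(np.uint8)
for n,h,b in(('top',ht,(285,200,395,270)),('side',hs,(265,190,365,300))):
    for x in blobs(blue(h),*b)[0]: print(n,'blue',x)
E
```

```text
top red [(array([328, 223,   5,   6,  25], dtype=int32), array([330.08, 225.44]))]
side red [(array([306, 213,   8,  18, 113], dtype=int32), array([309.1504, 221.0354]))]
top cup (array([418, 235,  37,  43, 864], dtype=int32), array([435.5162, 256.191 ]))
side cup (array([352, 193,  45,  29, 827], dtype=int32), array([373.2177, 204.7582]))
top blue (array([305, 211,  18,   6,  63], dtype=int32), array([313.5397, 213.4286]))
top blue (array([334, 212,  53,  41, 804], dtype=int32), array([362.3246, 228.8706]))
top blue (array([294, 216,  28,  31, 272], dtype=int32), array([304.0221, 235.6985]))
top blue (array([304, 221,  15,  13, 153], dtype=int32), array([311.    , 226.8562]))
side blue (array([297, 194,  60,  41, 825], dtype=int32), array([331.3164, 209.5224]))
side blue (array([275, 266,  41,  30, 622], dtype=int32), array([294.9003, 283.2379]))
```

View pics/ct.png

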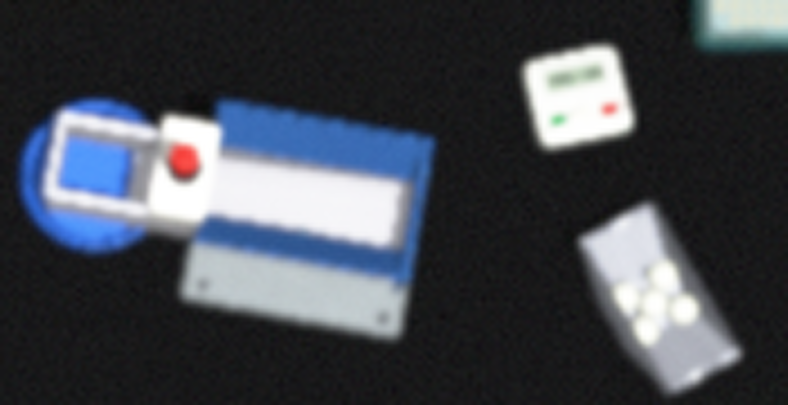

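View pics/cs.png

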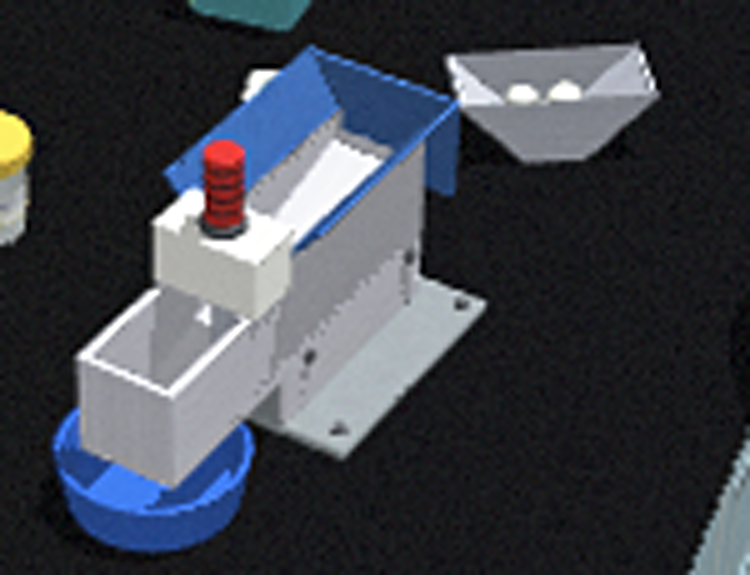

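Candidates for the dish: small blue at top (310,229) under the outlet, large blue (188,271), orange (249,205). The small blue one fits because it is the smaller of the non-orange ones and sits under the outlet; the crops confirm it. They also show the cup with five balls at (435,256), long axis slanted, and the red pin at (330,225).

```bash
python3 - <<'E'
from h import *
T=lambda x,y:(290+(x+.5)/4.5-.5,190+(y+.5)/4.5-.5); S=lambda x,y:(265+x/5-.4,185+y/5-.4)
c=[plane('top',*T(*p),.041) for p in((580,240),(652,203),(742,354),(668,395))]
c=np.array(c);print('cup lips',c,c.mean(0),'len',np.linalg.norm((c[0]+c[1]-c[2]-c[3])/2),'w',np.linalg.norm(c[0]-c[1]))
a=(c[0]+c[1]-c[2]-c[3])/2;print('cup x axis yaw',np.degrees(np.arctan2(a[1],a[0])))
cs=[(447,57),(640,44),(658,96),(468,104)]
print('cup side',np.mean([plane('side',*S(*p),.041) for p in cs],0),[plane('side',*S(*p),.041) for p in cs])
r=[plane('top',*T(*p),.138) for p in((218,100),(435,137),(410,285))];print('rim',r,np.linalg.norm(r[0]-r[1]),np.linalg.norm(r[1]-r[2]))
rs=[plane('side',*S(*p),.138) for p in((165,175),(312,47),(459,100))];print('rim side',rs,np.linalg.norm(rs[0]-rs[1]),np.linalg.norm(rs[1]-rs[2]))
for nm,q in(('top',r),('side',rs)):
    y=q[0]-q[1];print(nm,'chute y yaw-90',np.degrees(np.arctan2(-y[0],y[1])), 'mouth-width axis', np.degrees(np.arctan2((q[1]-q[2])[1],(q[1]-q[2])[0])))
print('tri rim corner',tri(T(435,137),S(312,47)),tri(T(410,285),S(459,100)))
print('knob',plane('top',330.08,225.44,.177),plane('side',*S(224,148),.179),plane('side',309.15,221.04,.156))
b=[plane('top',*T(*p),.0) for p in((182,299),(402,339))];print('base',b,np.linalg.norm(b[0]-b[1]))
E
```

```text
cup lips [[ 0.4944 -0.1953  0.041 ]
 [ 0.5192 -0.2445  0.041 ]
 [ 0.4169 -0.3006  0.041 ]
 [ 0.3898 -0.2503  0.041 ]] [ 0.4551 -0.2477  0.041 ] len 0.11742866264837912 w 0.05512324312636602
cup x axis yaw 28.217550620532382
cup side [ 0.4568 -0.2455  0.041 ] [array([ 0.5201, -0.2392,  0.041 ]), array([ 0.4195, -0.2961,  0.041 ]), array([ 0.3946, -0.2483,  0.041 ]), array([ 0.493 , -0.1984,  0.041 ])]
rim [array([0.5719, 0.0495, 0.138 ]), array([ 0.5468, -0.089 ,  0.138 ]), array([ 0.4515, -0.0708,  0.138 ])] 0.14070689068208622 0.09706900216588578
rim side [array([0.5713, 0.0524, 0.138 ]), array([ 0.5454, -0.0826,  0.138 ]), array([ 0.4574, -0.0662,  0.138 ])] 0.13743749239633377 0.08954964229726056
top chute y yaw-90 -10.273926804308234 mouth-width axis -10.791455309037135
side chute y yaw-90 -10.866166447776518 mouth-width axis -10.556557008828321
tri rim corner (array([ 0.5479, -0.0895,  0.1331]), np.float64(0.00022943208484691455)) (array([ 0.4552, -0.0704,  0.1351]), np.float64(0.006720629282371398))
knob [0.5251 0.0735 0.177 ] [0.5309 0.0724 0.179 ] [0.5329 0.0694 0.156 ]
base [array([ 0.4616,  0.0714, -0.    ]), array([ 0.4331, -0.0784,  0.    ])] 0.15249827219056827
```

```bash
cat >> h.py <<'E'
def rot(yaw,tilt=0): # tool x at yaw when down; tilt turns tool z forward along tool x
    return R.from_euler('z',yaw,degrees=True)*R.from_euler('x',180,degrees=True)*R.from_euler('y',tilt,degrees=True)
def go(p,yaw,tilt=0):
    s=telemetry.observe();A=R.from_rotvec(s['ee_rot'])
    d=A.inv().apply(np.array(p)-s['position'])*100;w=np.degrees((A.inv()*rot(yaw,tilt)).as_rotvec())
    print('shift cm',np.round(d,2),'turn deg',np.round(w,1),'|d|',round(np.linalg.norm(d),2))
E
python3 - <<'E'
from h import *
go([.456,-.2465,.15],28.5)
E
```

```text
shift cm [ 38.75 -28.02   9.84] turn deg [ -0.1  -0.  -15.3] |d| 48.82
```

```bash
python3 -m creep '9 38.75 -28 9.8 0 0 -15.3;9 38.75 -28 9.8 0 0 -15.3;9 38.75 -28 9.8 0 0 -15.3;9 38.75 -28 9.8 0 0 -15.3;9 38.75 -28 9.8 0 0 -15.3' 10; python3 -c "
from h import *
go([.456,-.2465,.15],28.5);print(telemetry.observe()['joints'])"
```

```text
clock: 0.72
position: [0.3444, -0.3755, 0.1855]
ee_rot: [3.045, 0.773, 0.0]
force: [1.1, -1.0, 0.2]
width: 0.978
gripper_force: 0.0
shift cm [15.96 -6.01  3.55] turn deg [0. 0. 0.] |d| 17.42
[ 0.8395  0.3238 -0.1469  1.9223  0.0595  0.8995 -0.4101]
```

```bash
python3 -m creep '9 16 -6 3.5 0 0 0;9 16 -6 3.5 0 0 0;9 16 -6 3.5 0 0 0;9 16 -6 3.5 0 0 0;9 16 -6 3.5 0 0 0'; python3 - <<'E'
from h import *
go([.456,-.2465,.029],28.5)
for n in('top','side'):
    im=vision.get_image(n)[:,:,::-1]; x,y=(380,195) if n=='top' else (325,130)
    cv2.imwrite(f'pics/g_{n}.png',cv2.resize(im[y:y+100,x:x+100],None,fx=4,fy=4,interpolation=cv2.INTER_CUBIC))
cv2.imwrite('pics/g1.png',np.hstack([cv2.imread('pics/g_top.png'),cv2.imread('pics/g_side.png')]))
E
```

```text
clock: 1.35
position: [0.4549, -0.2485, 0.1507]
ee_rot: [-3.045, -0.774, 0.002]
force: [1.0, -0.6, 0.2]
width: 0.984
gripper_force: 0.0
shift cm [ 0.21 -0.12 12.17] turn deg [-0.   0.1  0. ] |d| 12.17
```

View pics/g1.png

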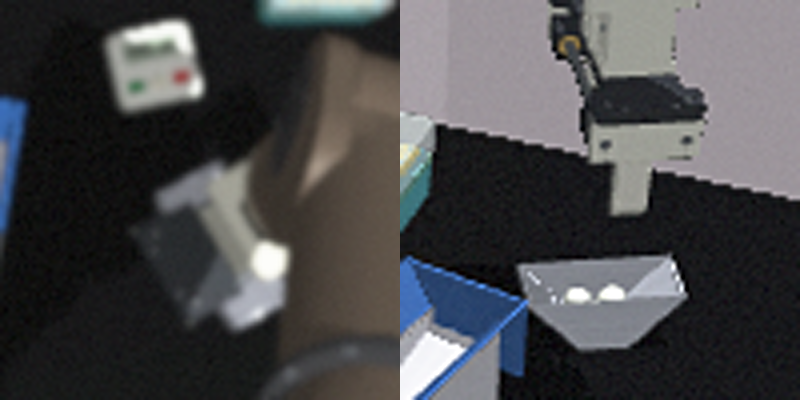

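The side half shows the open fingers hovering above the cup with the cheeks facing them; the top half is mostly hidden by the arm. I'll descend.

```bash
python3 -m creep '9 0.1 0 6 0 0 0;9 0.1 0 10 0 0 0;9 0.1 0 12.1 0 0 0;9 0.1 0 12.1 0 0 0;9 0.1 0 12.1 0 0 0' && python3 -m creep '4 0 0 0 0 0 0;4 0 0 0 0 0 0;4 0 0 0 0 0 0;4 0 0 0 0 0 0;4 0 0 0 0 0 0' 15; python3 - <<'E'
from h import *
go([.456,-.2465,.029],28.5)
E
```

```text
clock: 2.08
position: [0.4565, -0.2486, 0.0309]
ee_rot: [3.044, 0.772, 0.001]
force: [0.3, 0.3, 0.6]
width: 0.978
gripper_force: 0.0
clock: 2.7
position: [0.4564, -0.2476, 0.0302]
ee_rot: [3.045, 0.774, 0.0]
force: [-1.1, 0.8, 3.9]
width: 0.613
gripper_force: 15.0
shift cm [ 0.02 -0.12  0.12] turn deg [ 0. -0.  0.] |d| 0.17
```

```bash
cat >> h.py <<'E'
YAW=-10.6;CX=np.array([.983,-.184,0]);CY=np.array([.184,.983,0]);M=np.array([.511,-.019,0])
def pour(t,lipx=.012,lipz=.145,y=-.024):
    a=np.radians(t);x=.056*np.cos(a)+.011*np.sin(a);z=-.011*np.cos(a)+.056*np.sin(a)
    p=M+CX*(lipx+x)+CY*y+[0,0,lipz+z];print(t,p);go(p,YAW,t)
E
python3 -m creep '4 0 0 -3 0 0 0;4 0 0 -8 0 0 0;4 0 0 -14 0 0 0;4 0 0 -20 0 0 0;4 0 0 -20 0 0 0'; python3 - <<'E'
from h import *
pour(0,lipz=.23);print(telemetry.observe()['joints'])
E
```

```text
clock: 3.32
position: [0.4586, -0.2484, 0.2344]
ee_rot: [3.04, 0.772, 0.01]
force: [-0.3, 0.2, -3.5]
width: 0.614
gripper_force: 15.0
0 [ 0.5734 -0.0551  0.219 ]
shift cm [ 19.31 -11.52   1.56] turn deg [ 0.3 -0.4 39.1] |d| 22.54
[ 0.5625  0.29   -0.2125  1.8355  0.0719  1.015  -0.752 ]
```

```bash
python3 -m creep '4 1 -0.6 0 0 0 3;4 3 -1.8 0 0 0 7;4 5.5 -3.3 0 0 0 12;4 8 -4.8 0 0 0 17;4 10.5 -6.3 0 0 0 22'; python3 - <<'E'
from h import *
pour(0,lipz=.23);print(telemetry.observe()['joints'])
E
```

```text
clock: 3.95
position: [0.518, -0.1411, 0.2282]
ee_rot: [-3.136, -0.174, 0.004]
force: [0.5, -1.3, -2.4]
width: 0.607
gripper_force: 15.0
0 [ 0.5734 -0.0551  0.219 ]
shift cm [ 6.47 -7.93  0.91] turn deg [-0.   0.2 17. ] |d| 10.28
[ 0.3109  0.3243 -0.1867  1.8015  0.0691  1.025  -1.3623]
```

```bash
python3 -m creep '4 1.6 -2 0 0 0 5;4 3.2 -4 0 0 0 9;4 4.8 -6 0 0 0 13;4 6 -7.4 0 0 0 16;4 6.5 -7.9 0 0 0 17'; python3 - <<'E'
from h import *
pour(35,lipz=.22);print(telemetry.observe()['joints'])
E
```

```text
clock: 4.58
position: [0.5737, -0.0549, 0.2283]
ee_rot: [-3.129, 0.285, 0.004]
force: [0.8, -0.1, -3.1]
width: 0.607
gripper_force: 15.0
35 [ 0.5697 -0.0544  0.2431]
shift cm [-0.41  0.02 -1.48] turn deg [-0.1 35.1  0.2] |d| 1.54
[ 0.1149  0.3835 -0.1524  1.7096  0.0648  1.0559 -1.8111]
```

```bash
python3 -m creep '4 -0.1 0 -0.3 0 4 0;4 -0.2 0 -0.6 0 11 0;4 -0.3 0 -0.9 0 18 0;4 -0.4 0 -1.2 0 25 0;4 -0.4 0 -1.5 0 30 0'; python3 - <<'E'
from h import *
pour(38,lipz=.148);print(telemetry.observe()['joints'])
E
```

```text
clock: 5.2
position: [0.5684, -0.0562, 0.244]
ee_rot: [2.976, -0.273, 0.799]
force: [0.2, -0.6, -2.7]
width: 0.612
gripper_force: 15.0
38 [ 0.5684 -0.0542  0.1738]
shift cm [-3.55 -0.21  6.06] turn deg [-0.   7.9  0.1] |d| 7.03
[-0.0015  0.1308 -0.0793  2.1519  0.3908  0.3751 -2.1605]
```

```bash
python3 -m creep '4 -0.7 -0.1 1 0 2 0;4 -1.5 -0.1 2.2 0 4 0;4 -2.2 -0.2 3.5 0 6 0;4 -2.9 -0.2 4.6 0 7 0;4 -3.4 -0.2 5.7 0 8 0'; python3 - <<'E'
from h import *
pour(38,lipz=.152);pour(48,lipz=.150);pour(56,lipz=.148);print(telemetry.observe()['joints'])
E
```

```text
clock: 5.82
position: [0.5737, -0.0538, 0.2031]
ee_rot: [2.924, -0.264, 0.934]
force: [0.4, 0.1, -1.2]
width: 0.606
gripper_force: 15.0
38 [ 0.5684 -0.0542  0.1778]
shift cm [-1.88  0.12  1.76] turn deg [0.1 2.5 0.3] |d| 2.58
48 [ 0.5632 -0.0532  0.1843]
shift cm [-1.94  0.12  0.93] turn deg [ 0.1 12.5  0.4] |d| 2.15
56 [ 0.5581 -0.0522  0.1883]
shift cm [-2.13  0.12  0.3 ] turn deg [ 0.1 20.5  0.4] |d| 2.15
[-0.3886  0.1831  0.3328  2.2988  0.9431  0.1178 -2.7405]
```

```bash
cat >> h.py <<'E'
def pour2(t,lipx=-.012,lipz=.145,y=-.024): # toward +x
    a=np.radians(t);x=.056*np.cos(a)+.011*np.sin(a);z=-.011*np.cos(a)+.056*np.sin(a)
    p=M+CX*(lipx-x)+CY*y+[0,0,lipz+z];print(t,p);go(p,YAW,-t)
E
python3 - <<'E'
from h import *
go([.545,-.05,.25],YAW,0); pour2(0,lipz=.25)
E
```

```text
shift cm [ 0.37  0.17 -5.5 ] turn deg [  0.2 -35.5   0.3] |d| 5.51
0 [ 0.4397 -0.0301  0.239 ]
shift cm [ -8.99   0.11 -10.82] turn deg [  0.2 -35.5   0.3] |d| 14.07
```

```bash
python3 -m creep '4 0 0.1 -1.5 0 -3 0;4 0.1 0.1 -3 0 -9 0;4 0.2 0.1 -4.5 0 -16 0;4 0.3 0.1 -5.5 0 -23 0;4 0.4 0.1 -5.5 0 -29 0'; python3 - <<'E'
from h import *
pour2(0,lipz=.25);print(telemetry.observe()['joints'])
E
```

```text
clock: 6.45
position: [0.547, -0.05, 0.2533]
ee_rot: [3.112, -0.289, 0.178]
force: [1.7, -1.0, -2.6]
width: 0.607
gripper_force: 15.0
0 [ 0.4397 -0.0301  0.239 ]
shift cm [-11.     0.02   0.17] turn deg [ 0.  -6.5 -0. ] |d| 11.0
[ 0.1801  0.2631 -0.249   1.8301  0.113   0.948  -1.8742]
```

```bash
python3 -m creep '4 -1.5 0 0 0 -2 0;4 -4 0 0 0 -4 0;4 -7 0 0 0 -6.5 0;4 -9.5 0 0 0 -6.5 0;4 -11 0 0.2 0 -6.5 0'; python3 - <<'E'
from h import *
pour2(35,lipz=.20);print(telemetry.observe()['joints'])
E
```

```text
clock: 7.08
position: [0.4364, -0.0292, 0.2364]
ee_rot: [3.124, -0.285, 0.0]
force: [0.6, 0.5, -1.9]
width: 0.613
gripper_force: 15.0
35 [ 0.4435 -0.0308  0.2231]
shift cm [0.73 0.02 1.33] turn deg [  0.3 -35.    0.1] |d| 1.52
[ 0.1837  0.1611 -0.2745  2.0035  0.0575  0.9842 -1.8723]
```

```bash
python3 -m creep '4 0.1 0 0 0 -4 0;4 0.3 0 0 0 -11 0;4 0.5 0 0.4 0 -18 0;4 0.7 0 0.8 0 -25 0;4 0.7 0 1.3 0 -30 0'; python3 - <<'E'
from h import *
pour2(38,lipz=.154);pour2(46,lipz=.152);print(telemetry.observe()['joints'])
E
```

```text
clock: 7.7
position: [0.446, -0.0309, 0.2234]
ee_rot: [-2.98, 0.275, 0.801]
force: [0.0, 1.2, -1.5]
width: 0.608
gripper_force: 15.0
38 [ 0.4448 -0.031   0.1798]
shift cm [2.08 0.02 3.83] turn deg [ 0.2 -7.9 -0. ] |d| 4.36
46 [ 0.4488 -0.0318  0.1846]
shift cm [2.19 0.02 3.21] turn deg [  0.2 -15.9  -0. ] |d| 3.89
[ 0.1758  0.5075 -0.2378  1.6546 -0.0043  1.5037 -1.8162]
```

```bash
python3 -m creep '4 0.4 0 0.7 0 -2 0;4 0.9 0 1.6 0 -4 0;4 1.3 0 2.5 0 -6 0;4 1.8 0 3.3 0 -7 0;4 2.1 0 3.8 0 -8 0' && python3 -m creep '4 0 0 0 0 0 0;4 0 0 0 0 0 0'; python3 - <<'E'
from h import *
pour2(46,lipz=.152);pour2(54,lipz=.15);pour2(60,lipz=.15);print(telemetry.observe()['joints'])
im=[cv2.resize(vision.get_image(n)[y:y+120,x:x+120,::-1],None,fx=3.3,fy=3.3,interpolation=cv2.INTER_CUBIC) for n,x,y in(('top',290,165),('side',275,130))]
cv2.imwrite('pics/p1.png',np.hstack(im))
E
```

```text
clock: 8.32
position: [0.445, -0.031, 0.1797]
ee_rot: [-2.907, 0.268, 1.0]
force: [0.1, 0.1, -2.3]
width: 0.612
gripper_force: 15.0
clock: 8.57
position: [0.4453, -0.031, 0.1806]
ee_rot: [-2.908, 0.268, 0.998]
force: [-0.8, -0.2, -2.5]
width: 0.614
gripper_force: 15.0
46 [ 0.4488 -0.0318  0.1846]
shift cm [ 0.03  0.02 -0.54] turn deg [ 0.2 -8.1 -0. ] |d| 0.54
54 [ 0.4537 -0.0327  0.1888]
shift cm [ 0.16  0.02 -1.18] turn deg [  0.2 -16.1  -0.1] |d| 1.19
60 [ 0.4579 -0.0335  0.193 ]
shift cm [ 0.25  0.02 -1.77] turn deg [  0.2 -22.1  -0.1] |d| 1.78
[ 0.1709  0.6364 -0.2282  1.6151 -0.0096  1.5492 -1.8104]
```

View pics/p1.png

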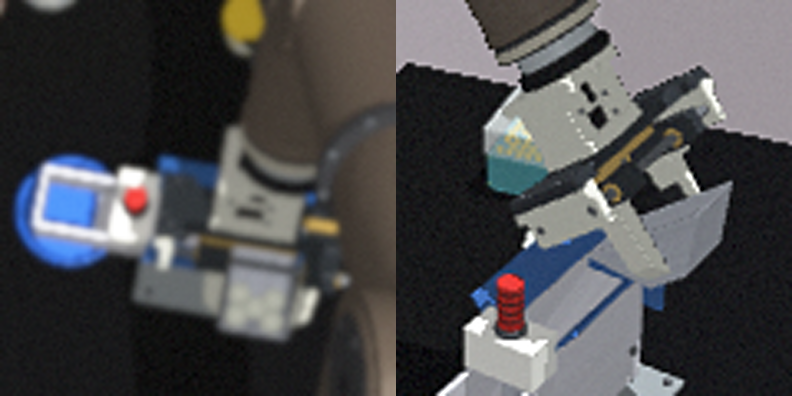

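The top half shows the cup with the balls at crop (255,300), just robot-side of the hopper; the side half shows the lip over the hopper and the gripper body well clear of the red knob at crop (510,300). Now I'll tip it.

```bash
python3 -m creep '4 0 0 -0.2 0 -3 0;4 0 0 -0.4 0 -6 0;4 0.1 0 -0.7 0 -10 0;4 0.1 0 -1 0 -14 0;4 0.2 0 -1.2 0 -16 0' && python3 -m creep '4 0 0 0 0 0 0;4 0 0 0 0 0 0;4 0 0 0 0 0 0'; python3 - <<'E'
from h import *
pour2(60,lipz=.15);pour2(63,lipz=.15);print(telemetry.observe()['joints'])
im=[cv2.resize(vision.get_image(n)[y:y+120,x:x+120,::-1],None,fx=3.3,fy=3.3,interpolation=cv2.INTER_CUBIC) for n,x,y in(('top',290,165),('side',275,130))]
cv2.imwrite('pics/p2.png',np.hstack(im))
E
```

```text
clock: 9.3
position: [0.4543, -0.0327, 0.1884]
ee_rot: [-2.719, 0.252, 1.385]
force: [-0.1, -0.2, -1.6]
width: 0.61
gripper_force: 15.0
clock: 9.68
position: [0.454, -0.0326, 0.1889]
ee_rot: [-2.721, 0.252, 1.382]
force: [-0.1, -0.5, -2.2]
width: 0.609
gripper_force: 15.0
60 [ 0.4579 -0.0335  0.193 ]
shift cm [-0.09  0.02 -0.57] turn deg [ 0.2 -6.2 -0.1] |d| 0.57
63 [ 0.4602 -0.0339  0.1949]
shift cm [-0.11  0.02 -0.86] turn deg [ 0.2 -9.2 -0.1] |d| 0.87
[ 0.1606  0.8097 -0.2093  1.433  -0.0436  1.8319 -1.8058]
```

View pics/p2.png

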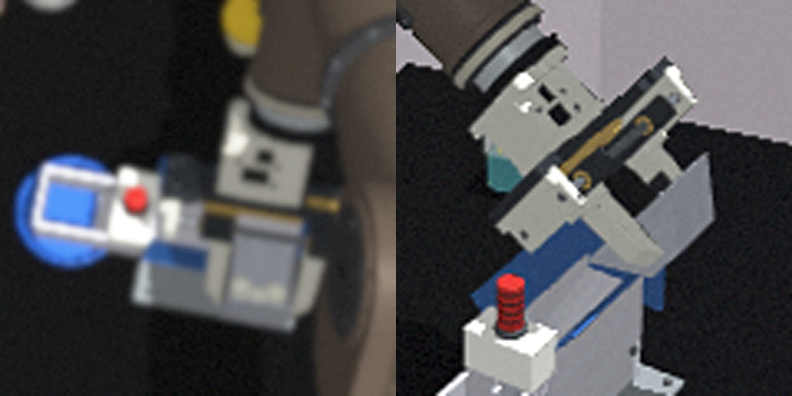

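```bash
python3 - <<'E'
from h import *
s=telemetry.observe();A=R.from_rotvec(s['ee_rot'])
# cup frame = tool frame flipped: cup x=tool x, y=-tool y, z=-tool z, TCP at z=.030
for nm,x,z in(('backlip',-.056,.041),('floor-',-.017,0),('floor+',.017,0),('pourlip',.056,.041)):
  for sl in(0,-10,-20):
    v=R.from_euler('y',sl,degrees=True).apply([x,0,.03-z])
    p=s['position']+A.apply(v+[0,-.028,0]);q=proj('side',p);print(nm,sl,np.round(p,3),'crop',np.round((q-[275,130])*3.3+[396,0]),end=' ')
  print()
E
```

```text
backlip 0 [ 0.435 -0.     0.24 ] crop [670. 184.] backlip -10 [ 0.445 -0.002  0.244] crop [659. 176.] backlip -20 [ 0.454 -0.004  0.246] crop [648. 170.] 
floor- 0 [0.425 0.001 0.185] crop [679. 252.] floor- -10 [0.425 0.001 0.191] crop [679. 245.] floor- -20 [0.426 0.001 0.197] crop [679. 238.] 
floor+ 0 [ 0.445 -0.003  0.157] crop [653. 273.] floor+ -10 [ 0.44  -0.002  0.16 ] crop [660. 272.] floor+ -20 [ 0.435 -0.001  0.164] crop [665. 270.] 
pourlip 0 [ 0.5   -0.013  0.15 ] crop [590. 258.] pourlip -10 [ 0.493 -0.012  0.143] crop [598. 268.] pourlip -20 [ 0.485 -0.01   0.138] crop [607. 277.]
```

```bash
python3 -m creep '4 0 0 -0.2 0 -2 0;4 -0.1 0 -0.4 0 -4 0;4 -0.1 0 -0.6 0 -6 0;4 -0.1 0 -0.7 0 -8 0;4 -0.1 0 -0.7 0 -8 0'; python3 - <<'E'
from h import *
pour2(66,lipz=.15);pour2(63,lipz=.15);s=telemetry.observe();print(s['joints'])
A=R.from_rotvec(s['ee_rot']);
for nm,x,z in(('backlip',-.056,.041),('floor-',-.017,0),('floor+',.017,0),('pourlip',.056,.041)):print(nm,proj('top',s['position']+A.apply([x,0,.03-z])))
im=[cv2.resize(vision.get_image(n)[y:y+h,x:x+w,::-1],None,fx=k,fy=k,interpolation=cv2.INTER_CUBIC) for n,x,y,w,h,k in(('top',340,210,60,70,6),('side',295,150,80,84,5))]
cv2.imwrite('pics/p3.png',np.hstack(im))
E
```

```text
clock: 10.4
position: [0.459, -0.0335, 0.1926]
ee_rot: [-2.606, 0.242, 1.567]
force: [0.0, -0.5, -1.1]
width: 0.609
gripper_force: 15.0
66 [ 0.4625 -0.0343  0.1967]
shift cm [-0.19  0.02 -0.51] turn deg [ 0.2 -4.  -0.2] |d| 0.55
63 [ 0.4602 -0.0339  0.1949]
shift cm [-0.14  0.02 -0.22] turn deg [ 0.2 -1.  -0.1] |d| 0.26
[ 0.154   0.897  -0.1979  1.3501 -0.0644  1.968  -1.8077]
backlip [369.6177 250.7595]
floor- [367.089  259.8216]
floor+ [367.2487 255.6041]
pourlip [369.9821 237.6108]
```

View pics/p3.png

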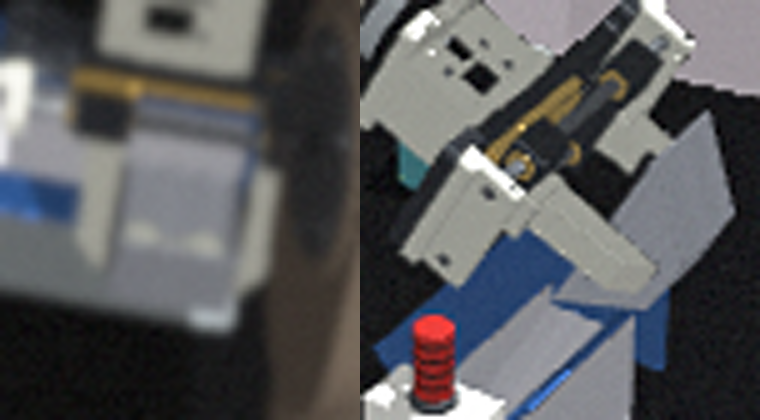

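Two ball tops still show behind the cup's back lip at top crop (140,232) and (205,240); the rest are out of sight. I'll tip a bit further and look again.

```bash
python3 -m creep '4 -0.1 0 -0.2 0 -1 0;4 -0.1 0 -0.2 0 -1 0;4 -0.1 0 -0.2 0 -1 0;4 -0.1 0 -0.2 0 -1 0;4 -0.1 0 -0.2 0 -1 0'; python3 - <<'E'
from h import *
s=telemetry.observe();print(s['joints'])
im=[cv2.resize(vision.get_image(n)[y:y+h,x:x+w,::-1],None,fx=k,fy=k,interpolation=cv2.INTER_CUBIC) for n,x,y,w,h,k in(('top',320,210,80,70,5),('side',295,150,80,70,5))]
cv2.imwrite('pics/p4.png',np.hstack(im))
E
```

```text
clock: 11.12
position: [0.4602, -0.0337, 0.1954]
ee_rot: [-2.593, 0.241, 1.586]
force: [-0.4, -0.0, -1.2]
width: 0.605
gripper_force: 15.0
[ 0.1515  0.9041 -0.1936  1.3388 -0.0684  1.9868 -1.8065]
```

View pics/p4.png

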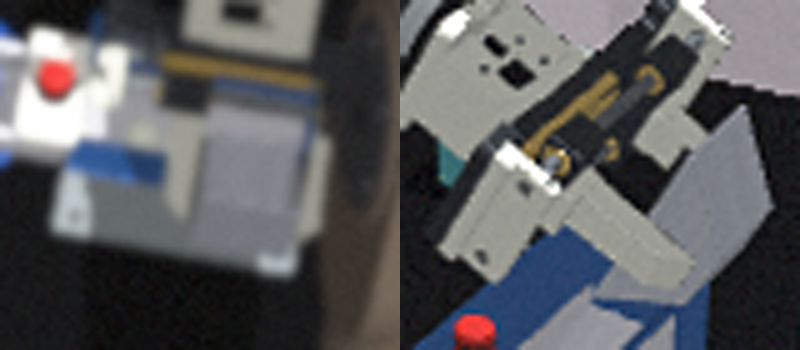

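The cup is empty now; a ball shows in the trough at top crop (145,130). Next I'll withdraw, level the cup and count the balls numerically.

```bash
python3 - <<'E'
from h import *
go([.45,-.031,.26],YAW,-45);go([.44,-.03,.26],YAW,0)
E
```

```text
shift cm [-6.24 -0.06 -2.  ] turn deg [ 0.2 17.9 -0.1] |d| 6.55
shift cm [-6.7   0.02 -1.11] turn deg [ 0.3 62.9 -0. ] |d| 6.79
```

```bash
python3 -m creep '4 -2 0 -0.7 0 3 0;4 -4 0 -1.4 0 9 0;4 -6.2 -0.1 -2 0 18 0;4 -6.4 0 -1.7 0 28 0;4 -6.5 0 -1.5 0 38 0' && python3 -m creep '4 0 0 0 0 0 0'; python3 - <<'E'
from h import *
go([.44,-.03,.26],YAW,0);go([.456,-.2465,.25],28.5)
s=telemetry.observe();print(s['joints'])
E
```

```text
clock: 11.85
position: [0.4447, -0.0306, 0.2607]
ee_rot: [-3.023, 0.278, 0.657]
force: [-0.2, 0.6, -2.0]
width: 0.609
gripper_force: 15.0
clock: 11.98
position: [0.4431, -0.0302, 0.2623]
ee_rot: [-3.023, 0.277, 0.662]
force: [-0.4, -0.7, -1.0]
width: 0.61
gripper_force: 15.0
shift cm [-0.18  0.04  0.34] turn deg [ 0.3 24.7  0.1] |d| 0.39
shift cm [ 5.26 21.04 -0.97] turn deg [ -8.2  23.8 -38.4] |d| 21.7
[ 0.1739  0.4072 -0.237   1.6724 -0.0053  1.492  -1.8163]
```

```bash
python3 -m creep '4 0 2 0 0 8 0;4 0 5 0 0 16 0;4 0 8 0 0 24.7 0;4 0 12 0 0 24.7 0;4 0 16 0 0 24.7 0'; python3 - <<'E'
from h import *
go([.456,-.2465,.15],28.5)
E
```

```text
clock: 12.6
position: [0.4145, -0.189, 0.26]
ee_rot: [3.126, -0.287, -0.013]
force: [0.3, -0.6, -1.2]
width: 0.608
gripper_force: 15.0
shift cm [ 5.22  4.87 10.98] turn deg [  0.    0.5 -39. ] |d| 13.09
```

```bash
python3 -m creep '4 1.5 1.5 1 0 0.5 -9;4 3 3 3 0 0.5 -18;4 4.2 4 6 0 0.5 -27;4 5.2 4.9 9 0 0.5 -36;4 5.2 4.9 11 0 0.5 -39' && python3 -m creep '4 0 0 0 0 0 0;4 0 0 0 0 0 0'; python3 - <<'E'
from h import *
go([.456,-.2465,.0315],28.5)
t=vision.get_image('top')
im=[cv2.resize(t[205:275,290:400,::-1],None,fx=7,fy=7,interpolation=cv2.INTER_CUBIC)]
cv2.imwrite('pics/p5.png',im[0])
E
```

```text
clock: 13.22
position: [0.4566, -0.2467, 0.1475]
ee_rot: [-3.043, -0.776, 0.002]
force: [-0.4, -0.1, -1.6]
width: 0.608
gripper_force: 15.0
clock: 13.48
position: [0.4573, -0.2459, 0.1506]
ee_rot: [3.044, 0.771, 0.004]
force: [0.2, 0.0, -1.1]
width: 0.607
gripper_force: 15.0
shift cm [-0.16 -0.03 11.9 ] turn deg [ 0.1 -0.1 -0.1] |d| 11.91
```

View pics/p5.png

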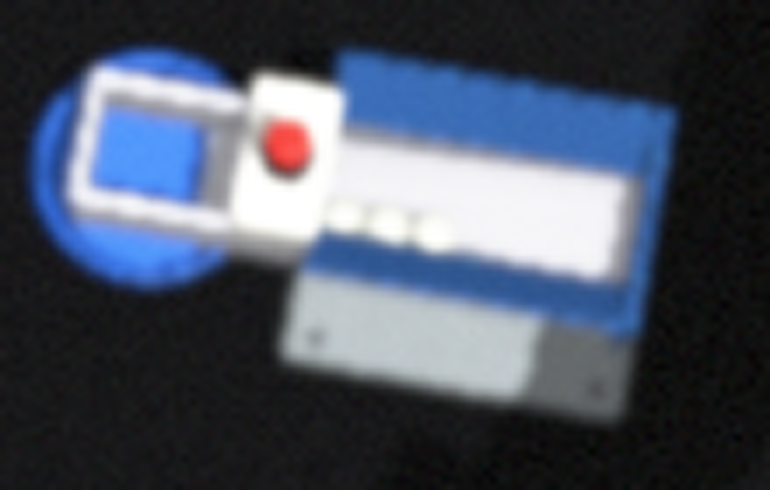

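Three balls queue in the trough at crop (345–435, 220–235), the other two are presumably hidden under the guide block, and the dish is empty. The wrist load (about 1.2 N) matches an empty cup. I'll set it down.

```bash
python3 -m creep '4 0 0 4 0 0 0;4 -0.1 0 8 0 0 0;4 -0.1 0 10.5 0 0 0;4 -0.1 0 11.6 0 0 0;4 -0.1 0 11.9 0 0 0' && python3 -m creep '4 0 0 0.05 0 0 0;4 0 0 0.1 0 0 0;4 0 0 0.1 0 0 0'; python3 - <<'E'
from h import *
go([.456,-.2465,.0302],28.5)
E
```

```text
clock: 14.15
position: [0.4571, -0.2467, 0.032]
ee_rot: [3.042, 0.773, 0.006]
force: [-0.0, -1.1, -1.2]
width: 0.606
gripper_force: 15.0
clock: 14.52
position: [0.457, -0.2468, 0.0311]
ee_rot: [3.041, 0.773, 0.007]
force: [-0.4, 0.5, -0.5]
width: 0.608
gripper_force: 15.0
shift cm [-0.07 -0.07  0.09] turn deg [ 0.3 -0.2  0. ] |d| 0.14
```

```bash
python3 -m creep '4 0 0 0.05 0 0 0;4 0 0 0.1 0 0 0;4 0 0 0.15 0 0 0'
```

```text
clock: 14.9
position: [0.4569, -0.2467, 0.0301]
ee_rot: [3.041, 0.773, 0.006]
force: [-3.8, 1.7, 18.5]
width: 0.611
gripper_force: 15.0
```

```bash
python3 -m creep '4 0 0 -0.1 0 0 0;4 0 0 -0.1 0 0 0;9 0 0 -0.1 0 0 0;9 0 0 -0.1 0 0 0;9 0 0 -0.1 0 0 0' && python3 -m creep '9 0 0 -0.1 0 0 0;9 0 0 -1 0 0 0;9 0 0 -5 0 0 0;9 0 0 -11 0 0 0;9 0 0 -17 0 0 0' && python3 -m creep '9 0 0 -4 0 0 0;9 0 0 -4 0 0 0'; python3 - <<'E'
from h import *
go([.44,-.10,.245],0); go([.530,.0715,.245],-10.6);print(telemetry.observe()['joints'])
t=vision.get_image('top');s=vision.get_image('side')
for n,i in(('t',t),('s',s)):
    h=cv2.cvtColor(i,cv2.COLOR_RGB2HSV);m=(((h[:,:,0]<6)|(h[:,:,0]>174))&(h[:,:,1]>150)&(h[:,:,2]>60)).astype(np.uint8)
    b=(320,215,345,240) if n=='t' else (300,205,325,240);print(n,blobs(m,*b,amin=5)[0])
g=(cv2.cvtColor(s,cv2.COLOR_RGB2HSV)[:,:,2]>70).astype(np.uint8);print(blobs(g,352,188,402,222)[0])
E
```

```text
clock: 15.52
position: [0.4566, -0.2466, 0.03]
ee_rot: [3.042, 0.773, 0.006]
force: [-0.6, -0.6, -0.3]
width: 0.885
gripper_force: 0.0
clock: 16.15
position: [0.4556, -0.246, 0.2024]
ee_rot: [3.042, 0.774, 0.006]
force: [1.3, -0.0, 0.1]
width: 0.98
gripper_force: 0.0
clock: 16.4
position: [0.4574, -0.2468, 0.2441]
ee_rot: [3.038, 0.772, 0.014]
force: [-0.2, -0.5, 0.1]
width: 0.984
gripper_force: 0.0
shift cm [  5.48 -13.73  -0.18] turn deg [ 0.4 -0.5 28.5] |d| 14.78
shift cm [ 21.58 -24.5   -0.17] turn deg [ 0.4 -0.6 39.1] |d| 32.65
[ 0.5766  0.2774 -0.2312  1.8279  0.0742  1.0328 -0.7564]
t [(array([328, 223,   5,   6,  25], dtype=int32), array([330.24, 225.6 ]))]
s [(array([306, 213,   8,  17, 114], dtype=int32), array([309.4123, 220.9298]))]
[(array([352, 194,  45,  28, 822], dtype=int32), array([373.163 , 205.0389]))]
```

```bash
python3 -m creep '6 3 -3.5 0 0 0 5;6 7 -8 0 0 0 13;6 12 -13.7 0 -0.3 0 22;6 17 -19.4 0 0 -0.5 31;6 21.5 -24.5 0 0.4 -0.6 39' && python3 -m creep '6 0 0 0 0 0 0;6 0 0 0 0 0 0;6 0 0 0 0 0 0'; python3 - <<'E'
from h import *
go([.528,.072,.168],-10.6)
print(telemetry.observe()['joints'],tri((330.2,225.6),(309.3,216)))
E
```

```text
clock: 17.12
position: [0.5185, 0.0356, 0.2384]
ee_rot: [-3.126, 0.295, 0.016]
force: [0.6, -0.4, 0.1]
width: 0.652
gripper_force: 0.0
clock: 17.5
position: [0.5186, 0.0323, 0.2391]
ee_rot: [-3.127, 0.289, 0.013]
force: [0.5, 0.8, -0.7]
width: 0.652
gripper_force: 0.0
shift cm [ 0.26 -4.07  7.12] turn deg [-0.1  0.5  0. ] |d| 8.2
[ 0.0404  0.2955 -0.2565  1.8176  0.0807  1.0468 -2.0016] (array([0.5277, 0.0739, 0.1748]), np.float64(0.005481807194362877))
```

```bash
python3 -m creep '6 0.2 -2 0 0 0.5 0;6 0.3 -4.1 0 0 0.5 0;6 0.3 -4.1 0.5 0 0.5 0;6 0.3 -4.1 1 0 0.5 0;6 0.3 -4.1 1 0 0.5 0'; python3 - <<'E'
from h import *
go([.528,.0725,.168],-10.6)
t=vision.get_image('side');h=cv2.cvtColor(t,cv2.COLOR_RGB2HSV);m=(((h[:,:,0]<6)|(h[:,:,0]>174))&(h[:,:,1]>150)&(h[:,:,2]>60)).astype(np.uint8)
print(blobs(m,300,205,325,240,5)[0])
p=telemetry.observe()['position']
for z in(.139,.159,.179): print(proj('side',[p[0],p[1],z]))
E
```

```text
clock: 18.12
position: [0.529, 0.0723, 0.2292]
ee_rot: [-3.127, 0.289, -0.0]
force: [-0.9, -0.1, -0.5]
width: 0.654
gripper_force: 0.0
shift cm [-0.1  -0.    6.12] turn deg [-0.1 -0.   0. ] |d| 6.12
[(array([306, 213,   8,  17, 110], dtype=int32), array([309.2909, 221.0545]))]
[310.0557 227.6884]
[310.0465 221.1041]
[310.0371 214.4043]
```

Projected knob centre matches the observed one to within about 1 px. Lowering the gripper.

```bash
python3 -m creep '6 0 0 2 0 0 0;6 0 0 4 0 0 0;6 -0.05 0 5.5 0 0 0;6 -0.05 0 6.1 0 0 0;6 -0.05 0 6.1 0 0 0' && python3 -m creep '3 0 0 0 0 0 0;2.6 0 0 0 0 0 0;2.4 0 0 0 0 0 0;2.2 0 0 0 0 0 0;2.2 0 0 0 0 0 0' 3
```

```text
clock: 18.8
position: [0.5291, 0.074, 0.1688]
ee_rot: [-3.127, 0.287, -0.002]
force: [0.1, -0.9, -0.6]
width: 0.655
gripper_force: 0.0
clock: 19.42
position: [0.529, 0.073, 0.169]
ee_rot: [-3.128, 0.288, -0.002]
force: [-1.2, -4.0, 2.9]
width: 0.245
gripper_force: 2.3
```

```bash
python3 -m creep '2.2 0 0.05 0 0 0 0;2.2 0 0.1 0 0 0 0;2 0 0.1 0 0 0 0;1.8 0 0.1 0 0 0 0;1.8 0 0.1 0 0 0 0' 3
```

```text
clock: 20.05
position: [0.5289, 0.0722, 0.169]
ee_rot: [-3.127, 0.288, -0.002]
force: [-1.4, -5.9, 4.9]
width: 0.223
gripper_force: 3.0
```

```bash
python3 -m creep '1.5 0 0.05 0 0 0 0;1.5 0 0.1 0 0 0 0;1.5 0 0.1 0 0 0 0;1.5 0 0.1 0 0 0 0' 3
```

```text
clock: 20.55
position: [0.5288, 0.0718, 0.1689]
ee_rot: [-3.127, 0.287, -0.003]
force: [-0.5, -5.3, 4.4]
width: 0.221
gripper_force: 3.0
```

```bash
python3 -m creep '1.5 0 0.05 -0.03 0 0 0;1.5 0 0.1 -0.05 0 0 0;1.5 0 0.1 -0.1 0 0 0;1.5 0 0.1 -0.1 0 0 0' 3
```

```text
clock: 21.05
position: [0.5282, 0.0715, 0.1696]
ee_rot: [-3.126, 0.286, -0.001]
force: [0.9, -0.8, -4.3]
width: 0.217
gripper_force: 3.0
```

```bash
python3 -m creep '1.5 0 0 0 0 0 0;1.5 0 0 0 0 0 0;1.5 0 0 -0.1 0 0 0;1.5 0 0 -0.3 0 0 0;1.5 0 0 -0.5 0 0 0' 12; python3 -c "
from h import *
go([.528,.0715,.208],-10.6)"
```

```text
clock: 21.68
position: [0.5285, 0.0712, 0.1751]
ee_rot: [-3.127, 0.286, -0.002]
force: [-1.0, 1.3, -2.2]
width: 0.215
gripper_force: 12.0
shift cm [-0.05 -0.03 -3.29] turn deg [-0.1 -0.1  0.1] |d| 3.29
```

```bash
python3 -m creep '1.5 0 0 -0.4 0 0 0;1.5 0 0 -0.8 0 0 0;1.5 0 0 -1.2 0 0 0;1.5 0 0 -1.6 0 0 0;1.5 0 0 -1.8 0 0 0'; python3 -c "
from h import *
go([.5285,.0715,.209],-10.6)"
```

```text
clock: 22.3
position: [0.5285, 0.071, 0.1932]
ee_rot: [-3.127, 0.287, -0.003]
force: [-0.4, 0.3, -1.5]
width: 0.213
gripper_force: 12.0
shift cm [-0.01 -0.05 -1.58] turn deg [-0.1 -0.1  0.1] |d| 1.58
```

```bash
python3 -m creep '1.5 0 0 -0.4 0 0 0;1.5 0 0 -0.8 0 0 0;1.5 0 0 -1.2 0 0 0;1.5 0 0 -1.6 0 0 0;1.5 0 0 -1.6 0 0 0' && python3 -m creep '1.5 0 0 0 0 0 0;1.5 0 0 0 0 0 0;1.5 0 0 0 0 0 0;1.5 0 0 0 0 0 0;1.5 0 0 0 0 0 0' && python3 -m creep '1.5 0 0 0 0 0 0;1.5 0 0 0 0 0 0;1.5 0 0 0 0 0 0;1.5 0 0 0 0 0 0;1.5 0 0 0 0 0 0'; python3 - <<'E'
from h import *
for n in('side','top'):
    i=vision.get_image(n);h=cv2.cvtColor(i,cv2.COLOR_RGB2HSV);w=((h[:,:,1]<60)&(h[:,:,2]>150)).astype(np.uint8)
    m=(((h[:,:,0]<6)|(h[:,:,0]>174))&(h[:,:,1]>150)&(h[:,:,2]>60)).astype(np.uint8)
    b=(285,195,345,245) if n=='top' else (265,185,345,305)
    print(n,'white',[(x[0],x[1].round(1)) for x in blobs(w,*b,amin=4)[0]],'red',[x[0] for x in blobs(m,*b,amin=3)[0]])
    cv2.imwrite(f'pics/f_{n}.png',cv2.resize(i[b[1]-5:b[3]+20,b[0]-15:b[2]+55,::-1],None,fx=4,fy=4,interpolation=cv2.INTER_CUBIC))
for z in (.139,.159,.179): print(proj('side',[.5285,.0715,z+.04]))
E
```

```text
clock: 22.92
position: [0.5286, 0.0711, 0.2093]
ee_rot: [-3.127, 0.287, -0.003]
force: [-0.7, 0.5, -0.0]
width: 0.217
gripper_force: 12.0
clock: 23.55
position: [0.5284, 0.071, 0.2088]
ee_rot: [-3.127, 0.287, -0.002]
force: [-1.5, 0.8, -1.2]
width: 0.214
gripper_force: 12.0
clock: 24.18
position: [0.5285, 0.071, 0.2089]
ee_rot: [-3.127, 0.287, -0.002]
force: [-0.5, 0.8, -0.6]
width: 0.214
gripper_force: 12.0
side white [(array([274, 193,  34,  22, 275], dtype=int32), array([292.1, 203.1])), (array([ 281,  209,   62,   77, 1350], dtype=int32), array([307.4, 244.3])), (array([265, 220,   5,  14,  54], dtype=int32), array([266.8, 226.6])), (array([321, 235,  24,  38, 513], dtype=int32), array([335.2, 256.5])), (array([305, 273,   5,   6,  18], dtype=int32), array([307.4, 276.1])), (array([283, 281,  13,   6,  30], dtype=int32), array([288.4, 283.8]))] red [array([311, 201,   3,  10,  26], dtype=int32), array([311, 212,   3,   5,  11], dtype=int32)]
top white [(array([322, 210,   5,   8,  30], dtype=int32), array([324.1, 213. ])), (array([312, 213,   8,  11,  46], dtype=int32), array([314.7, 219.3])), (array([298, 227,  31,  11, 128], dtype=int32), array([311.6, 232.9])), (array([304, 237,   4,   3,   8], dtype=int32), array([305.2, 238.4]))] red []
[310.4799 214.2252]
[310.4743 207.4079]
[310.4685 200.4688]
```

```bash
python3 - <<'E'
from h import *
def cmap(i,x0,y0,x1,y1):
    h=cv2.cvtColor(i,cv2.COLOR_RGB2HSV)
    for y in range(y0,y1):
        print(y,''.join('B' if (q[1]>110 and 95<q[0]<130 and q[2]>50) else '.' if q[2]<60 else 'R' if q[1]>110 else 'O' if int(i[y,x0+k,0])>=int(i[y,x0+k,2])+3 and q[2]>120 else '#' if q[2]>150 else '+' for k,q in enumerate(h[y,x0:x1])))
s=vision.get_image('side');t=vision.get_image('top')
print('dish side 272..');cmap(s,272,262,320,297)
print('hopper side 320..');cmap(s,318,205,350,240)
print('top 292..390');cmap(t,292,208,390,246)
print('before');cmap(cv2.imread('pics/side0.png')[:,:,::-1].copy(),272,262,320,297)
E
```

```text
dish side 272..
262 ........+#################++##++++++++++++++++++
263 ........+####################+++++++++++++++++++
264 ........+####################+++++++++++++++++++
265 ........+####################+++++++++++++++++++
266 ........+####################+++++++++++++++++++
267 .......BB####################+++++++++++++++++++
268 ......BBB####################+++++++++++++++++++
269 .....BBBB####################+++++++++++++..++++
270 .....BBBB######+#############+++++++++++BBB...++
271 ....BBBBB######+#############++++++++++BBBB.....
272 ....BBBBB+###################+++++++++BBBBBB....
273 ....BBBBB####################++++++++#+BBBBB....
274 ...BBBBBB+##################++++++++OO+BBBBB....
275 ...BBBBBBBB##################++++++OOO+BBBBB....
276 ...BBBBBBBBBB################+++++OOOOBBBBB.....
277 ....BBBBBBBBBBB+#############++++OOOO+BBBBB.....
278 ....BBBBBBBBBBBBBB###########++++#OO+BBBBBB.....
279 ....BBBBBBBBBBBBBBBB########+++BBBBBBBBBBBB.....
280 .....BBBBBBBBBBBBBBBBB######++BBBBBBBBBBBB......
281 .....BBBBBB++O+BBBBBBBBO####+#BBBBBBBBBBBB......
282 ......BBBB+OOOOO+BBB
[... 7172 characters left out ...]
BBBBB......
284 ......BBBBBBBBBBBBBBBBBBBBBBBBBBBBBBBBBBB.......
285 ......BBBBBBBBBBBBBBBBBBBBBBBBBBBBBBBBBBB.......
286 ......BBBBBBBBBBBBBBBBBBBBBBBBBBBBBBBBBBB.......
287 .......BBBBBBBBBBBBBBBBBBBBBBBBBBBBBBBBB........
288 ........BBBBBBBBBBBBBBBBBBBBBBBBBBBBBBBB........
289 ........BBBBBBBBBBBBBBBBBBBBBBBBBBBBBBB.........
290 .........BBBBBBBBBBBBBBBBBBBBBBBBBBBBB..........
291 ..........BBBBBBBBBBBBBBBBBBBBBBBBBBB...........
292 ............BBBBBBBBBBBBBBBBBBBBBBBB............
293 .............BBBBBBBBBBBBBBBBBBBBB..............
294 ................BBBBBBBBBBBBBBB.................
295 .....................BBBBB......................
296 ................................................
```

```bash
python3 - <<'E'
from h import *
d=(plane('top',310,229,.03));print('dish~',d)
for p in((285,283.5),(291.5,286),(300,284),(308,277)):
    w=plane('side',*p,.018);print(p,w,'top px',proj('top',w))
for p in((305.5,238.5),(311.5,231),(308,233)): w=plane('top',*p,.015);print('top',p,w,'side px',proj('side',w))
t=vision.get_image('top');b=cv2.imread('pics/top0.png')[:,:,::-1]
for y in range(224,244): print(y,' '.join('%3d'%v for v in t[y,296:326,0]))
print()
for y in range(224,242): print(y,' '.join('%3d'%v for v in b[y,296:326,0]))
E
```

```text
dish~ [0.5413 0.1323 0.03  ]
(285, 283.5) [0.5599 0.1608 0.018 ] top px [300.7841 223.7784]
(291.5, 286) [0.5413 0.163  0.018 ] top px [300.0822 229.7495]
(300, 284) [0.5248 0.1483 0.018 ] top px [304.8982 235.0148]
(308, 277) [0.5166 0.1166 0.018 ] top px [315.2223 237.5961]
top (305.5, 238.5) [0.5144 0.1465 0.015 ] side px [304.1241 285.5344]
top (311.5, 231) [0.5377 0.128  0.015 ] side px [298.5162 278.5286]
top (308, 233) [0.5315 0.1388 0.015 ] side px [299.0556 281.8255]
224  91  82  79  82  77  75  73  77  90  98  90  77  68  70  74  88 103 115 119 124 126 128 133 130 114  85  68  69  84  94
225  96  96 100 103  97  88  87  90 101 111  98  78  69  69  73  76  84  91  91  92  87  90  99  98  84  69  60  62  78  87
226  88  98 117 126 127 123 113 112 109  97  79  65  61  63  64  68  72  74  76  67  57  59  61  64  57  52  51  59  69  76
227  67  84 109 131 142 143 130 116 101  77  56  50  49  55  64  69  70  72  66  52  46  45  44  46  44  44  49  51  61  66
228  55  67  99 130 151 153 136 111  82  54  45  42  52  66  88 103 102  91  73  51  42  37  39  39  42  40  44  49  57  63
[... 3393 characters left out ...]
 152 162 171 177 180 183 196 210 220 224 224 226 233 239 240 236 228 234 248 253
237  33  40  45  53  73  95 108 115 120 122 127 132 138 142 145 149 156 166 171 178 180 189 205 219 225 223 213 211 222 234
238  26  35  48  54  60  66  81  91  94 101 102 106 111 116 119 127 131 137 141 145 147 154 164 171 176 178 175 175 180 190
239  28  29  39  48  55  58  66  74  80  83  86  87  91  92  95 101 106 109 114 118 122 126 132 138 140 144 147 147 152 158
240  26  24  30  40  45  52  58  63  70  75  77  82  81  85  85  86  86  90  90  95  95  97  99 104 109 115 118 120 124 130
241  26  23  24  29  43  44  53  56  63  66  69  74  76  78  79  80  79  76  78  79  75  71  70  75  79  80  81  86  86  94
```

All five balls are accounted for in the dish. Four show in the side view at (285,283), (291,286), (300,284) and (308,277). The fifth shows in the top view at (312,231), and from the side it would be hidden behind the trough wall. The pin is held about 40 mm up, so I'm handing in.

```bash
python3 -c "
from cell import job
print(job.sign_off())"
```

```text
the job is handed in; nothing more can be done
None
```

I've handed the job in with all five balls in the blue dish, the empty cup standing upright back at its spot, and the gripper still holding the gate pin about 40 mm up with 12 N; the sign-off returned no verdict.

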